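# Pack the finished turned knobs by size

### The arm

A 6-joint arm with a two-finger parallel gripper is mounted at the origin on the work surface. World frame = base frame: x ahead of the robot, y to its left, z up, the work surface at z = 0. Lengths are in m, angles in rad, forces in N, time in s.
With the tool pointing down it reaches from about 0.3 to 0.775 m from the base axis. Payload 14.6 kg.
Tool frame: the origin (TCP) lies at the centre of the arm's flange, where the gripper is bolted on; the fingertips stand 199 mm ahead of it and the grasp point (between the pads) lies 180 mm ahead of it; z points along the fingers, y is the line along which they close (so a half turn about z gives the same grasp; the last joint's range is limited). The gripper opens to 94 mm and grips with 3 to 60 N. Pads are 16 mm wide; open, the fingers measure 119 mm over their backs; the gripper's body (75 mm by 177 mm) begins 78 mm behind the grasp point.
Start: joints at [1.27, 0.3, 1.521, -0, 1.321, -0.067], TCP at [0.127, 0.535, 0.405] pointing down, gripper open.
Joint ranges: [-3.03, 3.03], [-0.79, 2.21], [0.23, 2.52], [-1.04, 4.18], [0, 3.07], [-2.55, 2.55]. Speed limits (rad/s): [2.22, 2.22, 2.57, 3.14, 3.14, 3.14].

### API

Orientations are given as [roll, pitch, yaw] about the fixed x, y, z axes, in that order (R = Rz(yaw) Ry(pitch) Rx(roll)).
In Python, from station import ctrl gives the robot as it stands. The module is installed in compiled form; this text tells all that it offers.
- The arm moves only by the tool servo_tool, never from a script. Its argument "motion" is a list of rows, each a list of 5 numbers: the closure, from 0 (fully open) to 1 (shut), then the shift along the world's x, y, z in cm, then the turn about the world's z in degrees. A call has 1 to 20 rows; each row is the pose to reach, as a shift and turn from the pose commanded when the call began; what a row does not reach only later rows make up. A row lasts 1/8 s, in which the tool goes at most 62.5 mm and 10.7 degrees, less where a joint would pass 70% of its speed; a pose out of reach is approached as far as the arm can. A call with a gripper value outside its range is refused whole. The fingers move at their own pace and stop on an object; "squeeze" is the grip in N (left out, the last holds). Time passes only in rows, so rows that repeat a pose let the fingers close. It gives the time, the measured TCP pose, the force, the opening and the grip force at its end, in the units of the state.
- ctrl.get_obs(): the state, without advancing time (a new reading comes with each control period).
- ctrl.camera(name): name is "scene" or "top" or "wrist"; returns a dict with "image" (400x640x3 uint8, red, green, blue), "fx", "fy", "cx", "cy" (pixels), "camera_from_world" (4x4, takes a point from world to camera coordinates); the wrist camera has in their place "hand_eye" (4x4, takes a point from camera to tool coordinates, whose origin is the TCP and whose axes are the flange's). Camera axes: x right, y up, looking along -z (the intrinsics and any distortion apply to the point x, -y, -z); pixel columns grow to the right and rows downward; lengths in m; the calibration is good to about 2 mm. The wrist camera is an equidistant fisheye: a pixel r from the principal point sees the ray r / f radians off the axis. A picture is of the moment at which its call begins: read the wrist's pose just before it. There is no depth.
- ctrl.hand_in(): hands the job in; it is judged then, once.
The state is a dict: "time_s": time; "qpos": joint angles; "joint_vel": joint speeds; "tau": joint torques, N m; "ee_pos": TCP position; "eef_rot": TCP orientation; "force": force on the tool from outside, world axes, zero at the start; "moment": the same for the moment, N m; "grip_width": finger opening in m; "grip_force": force on a finger pad.
Only numpy, scipy, OpenCV 4.12 (cv2) and the standard library are available. Lean on these libraries where they do the work, as an engineer would, in place of code of your own. Each camera call takes 0.05 s, during which the arm holds its last target. There are 200 camera calls.

### The job

Pack the four finished wooden knobs into the pocket tray: stand each one upright in the pocket of its own size, from the smallest knob in the smallest pocket to the largest knob in the largest pocket. Set them down rather than dropping them, and leave the two unfinished knobs (one still on its square waste block, one with a stub still on top) standing where they are.

Things in the scene. Friction and masses are not known exactly. Their poses are not given: they have to be found in the camera images.
- knob24: the smallest finished knob: pale turned wood, round mushroom shape standing upright on its round foot, head 24 mm across and 34 mm high in all. Foot 18 mm across; thinner neck; the head's straight upright side (the place to grip) runs from 16 to 27 mm above the foot, domed top above it. Origin: centre of the underside; z up the knob's axis.
- knob32: the second smallest finished knob: pale turned wood, round mushroom shape standing upright on its round foot, head 32 mm across and 38 mm high in all. Foot 26 mm across; thinner neck; the head's straight upright side (the place to grip) runs from 20 to 31 mm above the foot, domed top above it. Origin: centre of the underside; z up the knob's axis.
- knob40: the second largest finished knob: pale turned wood, round mushroom shape standing upright on its round foot, head 40 mm across and 44 mm high in all. Foot 34 mm across; thinner neck; the head's straight upright side (the place to grip) runs from 26 to 37 mm above the foot, domed top above it. Origin: centre of the underside; z up the knob's axis.
- knob48: the largest finished knob: pale turned wood, round mushroom shape standing upright on its round foot, head 48 mm across and 50 mm high in all. Foot 42 mm across; thinner neck; the head's straight upright side (the place to grip) runs from 32 to 43 mm above the foot, domed top above it. Origin: centre of the underside; z up the knob's axis.
- pocket24: the smallest pocket, for the 24 mm knob: round, 38 mm across, 10 mm deep, in a fixed plywood block 66 x 66 x 14 mm. Origin: centre of the block's underside; pocket floor 4 mm, rim 14 mm above it (8, 18 above the bench); z up. The four blocks form a row along their y axes, 67 mm apart, in shuffled order, in a wooden tray 80 x 280 mm, edge level. Fingers closing along x clear neighbours.
- pocket32: the second smallest pocket, for the 32 mm knob: round, 46 mm across, 10 mm deep, in a fixed plywood block 66 x 66 x 14 mm. Origin: centre of the block's underside; pocket floor 4 mm, rim 14 mm above it (8, 18 above the bench); z up. The four blocks form a row along their y axes, 67 mm apart, in shuffled order, in a wooden tray 80 x 280 mm, edge level. Fingers closing along x clear neighbours.
- pocket40: the second largest pocket, for the 40 mm knob: round, 54 mm across, 10 mm deep, in a fixed plywood block 66 x 66 x 14 mm. Origin: centre of the block's underside; pocket floor 4 mm, rim 14 mm above it (8, 18 above the bench); z up. The four blocks form a row along their y axes, 67 mm apart, in shuffled order, in a wooden tray 80 x 280 mm, edge level. Fingers closing along x clear neighbours.
- pocket48: the largest pocket, for the 48 mm knob: round, 62 mm across, 10 mm deep, in a fixed plywood block 66 x 66 x 14 mm. Origin: centre of the block's underside; pocket floor 4 mm, rim 14 mm above it (8, 18 above the bench); z up. The four blocks form a row along their y axes, 67 mm apart, in shuffled order, in a wooden tray 80 x 280 mm, edge level. Fingers closing along x clear neighbours.
- unfinished_block: unfinished look-alike, stays where it is: a turned knob, head 40 mm across, still on its square waste block 50 x 50 x 14 mm that shows all round the head from above; 58 mm high in all. Same wood. Origin: centre of the underside of the block.
- unfinished_stub: unfinished look-alike, stays where it is: a turned knob, head 32 mm across and 38 mm high, with a round waste stub 14 mm across and 20 mm tall still standing on top of the head (58 mm in all). Same wood. Origin: centre of the underside of its foot.
Things that resemble listed ones, but are neither listed nor needed, are in the scene too. What is shaped like the pocket24 but green, red or turquoise is not meant.

How it is judged:
By the outcome, as a careful person would: the job done as asked, in the order asked, and still so for the second after the job is handed in, with the robot touching nothing.
It also fails if it takes over 106 s, if anything falls off the work surface, if the arm or the gripper's body presses on something with over 40 N, if the wrist force passes 120 N, or if a joint passes its speed limit or range.

## Working session

There is one attempt and no reset: what is moved stays moved. The work goes in short steps, Python scripts to look and compute and a tool call to move; the robot and the scene stay as the last step left them, time stands still between calls to the robot, and variables do not carry over. Pictures are saved under pics/ and viewed, at most 14 in all, crops included, and the job is handed in when it is done.

Besides the shell and the picture viewer there is one more tool, called after "Call:" as name(argument=value, ...), one argument or row to a line, values as JSON. servo_tool: Moves the arm, as the interface text tells. Its arguments: {"type":"object","properties":{"motion":{"type":"array","items":{"type":"array","items":{"type":"number"}}},"squeeze":{"type":"number"}},"required":["motion"]}

```bash
mkdir -p pics
python3 - <<'E'
from station import ctrl
import cv2,numpy as np
o=ctrl.get_obs();print({k:np.round(v,3).tolist() for k,v in o.items()})
for n in("top","scene"):
    c=ctrl.camera(n);cv2.imwrite(f"pics/{n}0.png",c["image"][:,:,::-1])
    print(n,c["fx"],c["fy"],c["cx"],c["cy"],np.round(c["camera_from_world"],4).tolist(),[k for k in c])
E
```

```text
{'time_s': 0.0, 'qpos': [1.27, 0.3, 1.522, -0.0, 1.321, -0.067], 'joint_vel': [0.0, -0.001, 0.001, -0.001, -0.0, -0.0], 'tau': [0.002, -53.181, -35.274, 0.071, 0.024, -0.0], 'ee_pos': [0.127, 0.535, 0.404], 'eef_rot': [-3.141, -0.0, 2.908], 'force': [-0.147, -0.33, 0.213], 'moment': [-0.013, 0.014, -0.002], 'grip_force': 0.0, 'grip_width': 0.094}
top 478.4718119805583 478.4718119805583 324.91400656184624 207.459436712697 [[-0.0064, -1.0, -0.0047, -0.0226], [0.9717, -0.0073, 0.2363, -0.5137], [-0.2363, -0.0031, 0.9717, -1.1261], [0.0, 0.0, 0.0, 1.0]] ['image', 'fx', 'fy', 'cx', 'cy', 'camera_from_world']
scene 368.9189734894706 368.9189734894706 316.60635535059805 196.97484137532666 [[-0.4597, 0.888, 0.0103, 0.2737], [-0.5969, -0.3176, 0.7368, 0.2707], [0.6576, 0.3326, 0.676, -1.1587], [0.0, 0.0, 0.0, 1.0]] ['image', 'fx', 'fy', 'cx', 'cy', 'camera_from_world']
```

View pics/top0.png

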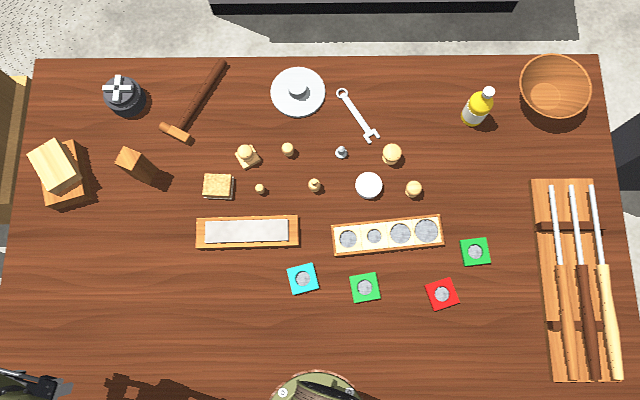

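View pics/scene0.png

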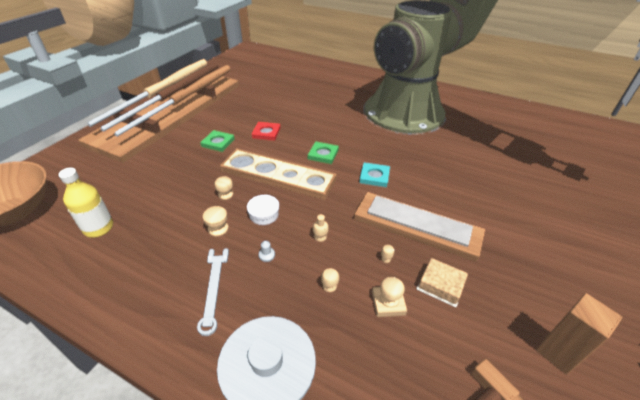

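Top view: tray at (388,236), with pockets at (348,239), (374,237), (400,234) and (426,231). Round-headed candidates are (392,153), (414,189), (288,150) and (260,189). The block look-alike is at (246,153), the stub look-alike at (314,185), the metal knob at (341,152), and the coloured pockets lie below the tray. The scene view agrees: stub at (320,229), block at (390,293). I'll measure these and check one close crop.

```bash
cat > h.py <<'E'
import numpy as np,cv2
from station import ctrl
def ray(c,u,v):
    M=c["camera_from_world"];R=M[:3,:3];o=-R.T@M[:3,3]
    return o,R.T@np.array([(u-c["cx"])/c["fx"],-(v-c["cy"])/c["fy"],-1])
def plane(c,u,v,z):
    o,d=ray(c,u,v);return o+d*(z-o[2])/d[2]
E
python3 - <<'E'
from h import *
c=ctrl.camera("top");im=np.ascontiguousarray(c["image"][:,:,::-1])
cv2.imwrite("pics/crop0.png",cv2.resize(im[135:262,190:450],None,fx=3,fy=3,interpolation=cv2.INTER_CUBIC))
hsv=cv2.cvtColor(im,cv2.COLOR_BGR2HSV)
m=((hsv[...,2]>165)&(hsv[...,1]>50)&(hsv[...,1]<170)&(hsv[...,0]<30)).astype(np.uint8)
n,l,s,ce=cv2.connectedComponentsWithStats(m)
for k in range(1,n):
    if s[k,4]>25 and 190<ce[k][0]<450 and 135<ce[k][1]<260: print("wood",s[k].tolist(),ce[k].round(1),plane(c,*ce[k],.03).round(4))
g=((hsv[...,1]<45)&(hsv[...,2]>90)).astype(np.uint8);g[:, :325]=0;g[:215]=0;g[258:]=0
n,l,s,ce=cv2.connectedComponentsWithStats(g)
for k in range(1,n):
    if s[k,4]>60 and ce[k][0]<450: print("pocket",s[k].tolist(),ce[k].round(1),plane(c,*ce[k],.008).round(4),s[k,2]*plane(c,0,0,0)[2])
E
```

```text
wood [378, 137, 46, 3, 107] [400.3 138. ] [ 0.7084 -0.2262  0.03  ]
wood [195, 138, 42, 4, 133] [213.1 139.4] [0.7085 0.2684 0.03  ]
wood [281, 143, 12, 10, 58] [287.2 147.9] [0.6832 0.0721 0.03  ]
wood [389, 143, 13, 18, 160] [395.2 151.9] [ 0.6698 -0.2112  0.03  ]
wood [174, 144, 86, 27, 444] [231.7 160.8] [0.6485 0.2167 0.03  ]
wood [382, 144, 14, 21, 67] [386.2 157.3] [ 0.6549 -0.1873  0.03  ]
wood [403, 151, 55, 4, 121] [428.1 152.1] [ 0.6684 -0.2974  0.03  ]
wood [154, 152, 88, 14, 402] [198.2 158.4] [0.6559 0.3049 0.03  ]
wood [264, 159, 22, 3, 29] [272.7 160.7] [0.6479 0.1096 0.03  ]
wood [287, 159, 28, 3, 36] [298.7 160.7] [0.6475 0.0416 0.03  ]
wood [400, 158, 56, 12, 99] [421.9 166.4] [ 0.6293 -0.2792  0.03  ]
wood [413, 159, 50, 3, 79] [436.7 159.7] [ 0.6473 -0.3187  0.03  ]
wood [347, 161, 35, 3, 43] [366.2 162.7] [ 0.6405 -0.1345  0.03  ]
wood [250, 166, 14, 4, 28] [257.1 168.3] [0.6275 0.1497 0.03  ]
wood [202, 173, 29, 23, 570] [216.2 184.3] [0.5849 0.2545 0.03  ]
wood [308, 178, 12, 12, 48] [313.2 184.4] [0.5827 0.0037 0.03  ]
wood [405, 180, 17, 17, 164] [413.1 188.4] [ 0.5701 -0.2531  0.03  ]
wood [288, 193, 50, 5, 83] [314.8 195.5] [ 5.529e-01 -4.000e-04  3.000e-02]
wood [195, 215, 104, 33, 1239] [246.5 231.4] [0.4606 0.172  0.03  ]
wood [330, 214, 115, 42, 845] [387.1 234.2] [ 0.4508 -0.1819  0.03  ]
wood [180, 249, 65, 4, 116] [208.7 251. ] [0.4116 0.2649 0.03  ]
wood [404, 248, 27, 4, 33] [417.6 250. ] [ 0.4104 -0.2566  0.03  ]
wood [281, 250, 50, 7, 137] [304.4 252.2] [0.4068 0.0258 0.03  ]
wood [237, 254, 40, 3, 61] [256.3 254.9] [0.4009 0.1456 0.03  ]
wood [336, 256, 126, 9, 540] [401.1 259.9] [ 0.3859 -0.2144  0.03  ]
pocket [334, 217, 107, 36, 2381] [386.6 234.7] [ 0.4536 -0.1835  0.008 ] 0.0
```

View pics/crop0.png

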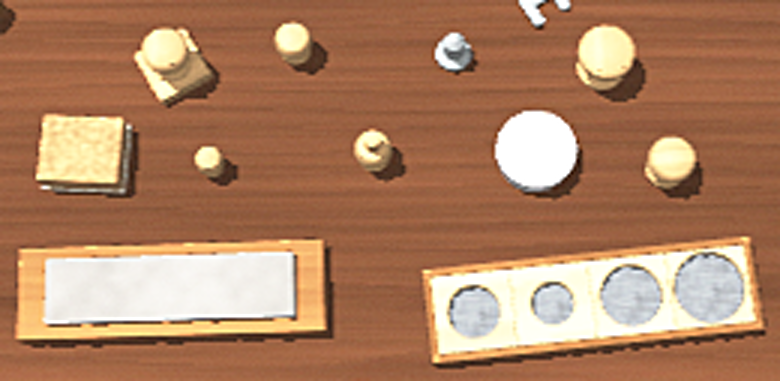

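Pockets from left to right are 32, 24, 40 and 48, and the tray is rotated about +6°. The finished knobs in crop pixels are 48 at (607,52), 40 at (672,158), 32 at (294,42) and 24 at (209,159). The crop clearly shows the square base on (165,50) and the stub on (372,145), so both stay.

Run:
```python
from h import *
c=ctrl.camera("top")
for n,u,v,z in [("k48",607,52,.04),("k40",672,158,.034),("k32",294,42,.028),("k24",209,159,.024),("p32",474,310,.016),("p24",552,303,.016),("p40",631,294,.016),("p48",709,286,.016)]:
    print(n,plane(c,190+u/3-.33,135+v/3-.33,z).round(4))
c=ctrl.camera("wrist");print({k:np.round(v,4).tolist() for k,v in c.items() if k!="image"})
```

```text
k48 [ 0.6658 -0.2014  0.04  ]
k40 [ 0.5716 -0.2541  0.034 ]
k32 [0.6818 0.071  0.028 ]
k24 [0.5767 0.1435 0.024 ]
p32 [ 0.4443 -0.0833  0.016 ]
p24 [ 0.4499 -0.1495  0.016 ]
p40 [ 0.4571 -0.2167  0.016 ]
p48 [ 0.4636 -0.2832  0.016 ]
{'fx': 309.7069, 'fy': 309.7069, 'cx': 322.0024, 'cy': 198.3403, 'hand_eye': [[-0.0004, 0.9687, 0.2481, 0.0713], [1.0, 0.0006, -0.0007, 0.001], [-0.0008, 0.2481, -0.9687, 0.0188], [0.0, 0.0, 0.0, 1.0]]}
```

Call:
servo_tool(
  motion=[
    [0,6,-5,0,-10],
    [0,12,-10,0,-20],
    [0,16,-15,0,-30],
    [0,20,-20,0,-40],
    [0,24,-26,0,-50],
    [0,28,-32,0,-60],
    [0,31,-38,0,-71],
    [0,34,-44,0,-71],
    [0,36,-50,0,-71],
    [0,38,-56,0,-71],
    [0,40,-62,0,-71],
    [0,42.3,-68.5,0,-71],
    [0,42.3,-68.5,0,-71],
    [0,42.3,-68.5,0,-71],
    [0,42.3,-68.5,0,-71],
    [0,42.3,-68.5,0,-71],
    [0,42.3,-68.5,0,-71],
  ],
)

```text
time_s: 2.38
ee_pos: [0.5503, -0.1489, 0.405]
eef_rot: [3.141, 0.0, 1.67]
force: [-0.5, -0.3, -0.1]
grip_width: 0.0937
grip_force: 0.0
```

```bash
cat >> h.py <<'E'
from scipy.spatial.transform import Rotation as Ro
def wpose():
    o=ctrl.get_obs();T=np.eye(4);T[:3,:3]=Ro.from_euler("xyz",o["eef_rot"]).as_matrix();T[:3,3]=o["ee_pos"];return T
def wplane(c,T,u,v,z):
    x,y=(u-c["cx"])/c["fx"],(v-c["cy"])/c["fy"];t=np.hypot(x,y);s=np.sin(t)/t
    M=T@c["hand_eye"];d=M[:3,:3]@np.array([x*s,-y*s,-np.cos(t)]);o=M[:3,3]
    return o+d*(z-o[2])/d[2]
def shot(name):
    T=wpose();c=ctrl.camera("wrist");im=np.ascontiguousarray(c["image"][:,:,::-1])
    cv2.imwrite(f"pics/{name}.png",im);np.savez(f"pics/{name}.npz",T=T,**c);return c,T,im
E
python3 -c "
from h import *
shot('w1')"
```

```text
(no output)
```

View pics/w1.png

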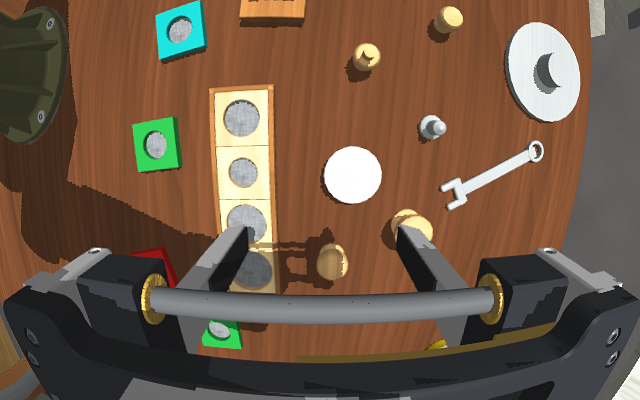

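The wrist view shows pocket32 at (242,119) and pocket24 at (243,172), but the fingers partly cover the other two pockets and the 40 and 48 knobs. Shifting 14 cm in -y will clear the view.

Call:
servo_tool(
  motion=[
    [0,0,-6,0,0],
    [0,0,-12,0,0],
    [0,0,-16,0,0],
    [0,0,-16,0,0],
    [0,0,-16,0,0],
  ],
)

```text
time_s: 3.05
ee_pos: [0.5506, -0.3091, 0.4047]
eef_rot: [-3.142, -0.0, 1.669]
force: [-0.2, 0.5, -0.2]
grip_width: 0.094
grip_force: 0.0
```

```bash
python3 -c "
from h import *
c,T,im=shot('w2');print(T[:3,3])
d=np.load('pics/w1.npz')
for u,v in((242,118.5),(243,172)):print(wplane(d,d['T'],u,v,.016))
cv2.imwrite('pics/w2c.png',cv2.resize(im[20:260,190:500],None,fx=2.4,fy=2.4,interpolation=cv2.INTER_CUBIC))"
```

```text
[ 0.55057614 -0.30905916  0.40466928]
[ 0.4476367  -0.08102453  0.016     ]
[ 0.45311189 -0.14670883  0.016     ]
```

View pics/w2c.png

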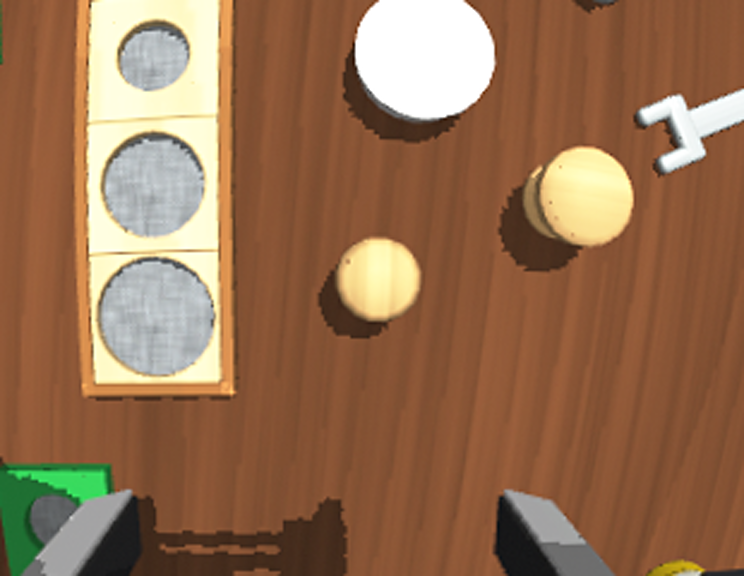

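The crop shows pockets 24 (153,56), 40 (153,185) and 48 (157,316), knob40's head at (378,279) and knob48's head at (586,196). All of them are unobstructed.

```bash
python3 -c "
from h import *
d=np.load('pics/w2.npz')
f=lambda u,v,z:wplane(d,d['T'],190+u/2.4-.3,20+v/2.4-.3,z)
for n,u,v,z in(('p24',153,56,.016),('p40',153,185,.016),('p48',157,316,.016),('k40',378,279,.034),('k48',586,196,.04)):print(n,f(u,v,z).round(4))
print(np.linalg.norm(f(538,196,.04)-f(634,196,.04)),np.linalg.norm(f(336,279,.034)-f(420,279,.034)))"
```

```text
p24 [ 0.4528 -0.1469  0.016 ]
p40 [ 0.4598 -0.2138  0.016 ]
p48 [ 0.4671 -0.2799  0.016 ]
k40 [ 0.5744 -0.2506  0.034 ]
k48 [ 0.6698 -0.1973  0.04  ]
0.05037194474398499 0.03984771298949518
```

Wrist and top readings differ by a steady 3 mm, so I'll use the average. I'll work smallest to largest, starting with a closer look at knob24 and knob32.

Call:
servo_tool(
  motion=[
    [0,2,6,0,0],
    [0,4,12,0,0],
    [0,5,18,0,0],
    [0,5,24,0,0],
    [0,5,29,0,0],
    [0,5,29,0,0],
    [0,5,29,0,0],
    [0,5,29,0,0],
  ],
)

```text
time_s: 4.1
ee_pos: [0.6003, -0.0208, 0.4047]
eef_rot: [3.142, 0.0, 1.668]
force: [0.3, -0.7, -1.5]
grip_width: 0.0937
grip_force: 0.0
```

```bash
python3 -c "
from h import *
c,T,im=shot('w3');print(T[:3,3])
cv2.imwrite('pics/w3c.png',cv2.resize(im[20:260,190:500],None,fx=2.4,fy=2.4,interpolation=cv2.INTER_CUBIC))"
```

```text
[ 0.60034428 -0.02075855  0.40469253]
```

View pics/w3c.png

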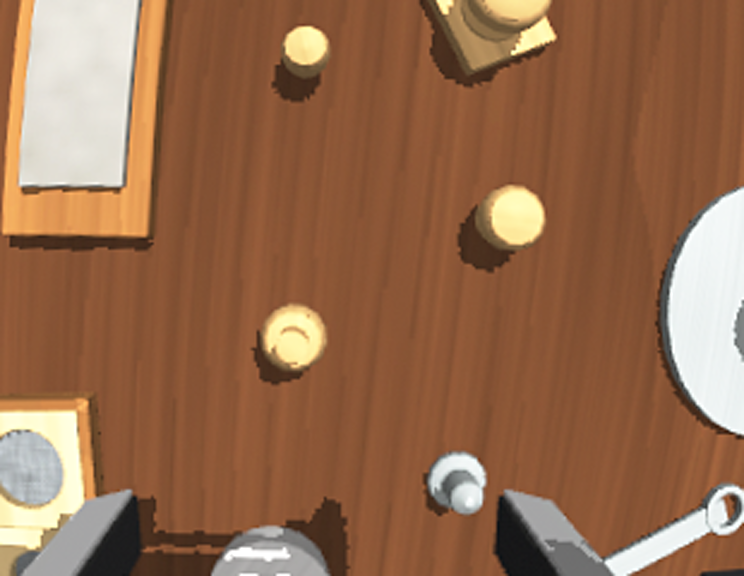

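Knob24's head is at crop (306,48) and knob32's at (513,216), both plain domes. The block look-alike at (510,10) and the stub at (294,337) stay.

```bash
python3 -c "
from h import *
d=np.load('pics/w3.npz')
f=lambda u,v,z:wplane(d,d['T'],190+u/2.4-.3,20+v/2.4-.3,z)
for n,u,v,z in(('k24',306,48,.026),('k32',513,216,.03),('p32',28,468,.016)):print(n,f(u,v,z).round(4))
print(np.linalg.norm(f(283,48,.026)-f(329,48,.026)),np.linalg.norm(f(480,216,.03)-f(545,216,.03)))"
```

```text
k24 [0.5795 0.1473 0.026 ]
k32 [0.6869 0.0759 0.03  ]
p32 [ 0.4473 -0.0798  0.016 ]
0.022078876379754985 0.0329394764685408
```

Call:
servo_tool(
  motion=[
    [0.4,-1,6,-2,0],
    [0.4,-2,12,-4,0],
    [0.4,-2.2,16.5,-8,0],
    [0.4,-2.2,16.5,-13,0],
    [0.4,-2.2,16.5,-17,0],
    [0.4,-2.2,16.5,-19,0],
    [0.4,-2.2,16.5,-20.2,0],
    [0.4,-2.2,16.5,-20.2,0],
    [0.6,-2.2,16.5,-20.2,0],
    [0.75,-2.2,16.5,-20.2,0],
    [1,-2.2,16.5,-20.2,0],
    [1,-2.2,16.5,-20.2,0],
    [1,-2.2,16.5,-20.2,0],
    [1,-2.2,16.5,-20.2,0],
  ],
  squeeze=10,
)

```text
time_s: 5.9
ee_pos: [0.5785, 0.1451, 0.2029]
eef_rot: [3.141, -0.0, 1.669]
force: [-1.3, 0.3, 3.9]
grip_width: 0.0237
grip_force: 10.0
```

The knob is held at 24 mm, but the fingertips would sit below the pocket rim on release. I'll regrip 8 mm higher, which still puts the pads on the straight side.

Call:
servo_tool(
  motion=[
    [0.5,0,0,0,0],
    [0.5,0,0,0,0],
    [0.5,0,0,0,0],
    [0.5,0,0,0.8,0],
    [0.5,0,0,0.8,0],
    [0.75,0,0,0.8,0],
    [1,0,0,0.8,0],
    [1,0,0,0.8,0],
    [1,0,0,0.8,0],
    [1,0,0,0.8,0],
    [1,0,0,0.8,0],
  ],
)

```text
time_s: 7.28
ee_pos: [0.5784, 0.145, 0.2106]
eef_rot: [-3.142, -0.0, 1.669]
force: [0.2, 0.2, -0.7]
grip_width: 0.0232
grip_force: 10.0
```

Call:
servo_tool(
  motion=[
    [1,0,0,3,0],
    [1,0,0,7,0],
    [1,-2,-5,9,0],
    [1,-5,-10,9,0],
    [1,-7,-16,9,0],
    [1,-10,-22,9,0],
    [1,-12,-27,9,0],
    [1,-12.7,-29.3,8,0],
    [1,-12.7,-29.3,5,0],
    [1,-12.7,-29.3,3,0],
    [1,-12.7,-29.3,3,0],
    [1,-12.7,-29.3,3,0],
  ],
)

```text
time_s: 8.78
ee_pos: [0.4517, -0.148, 0.2415]
eef_rot: [3.141, 0.001, 1.669]
force: [-1.2, 0.5, 0.1]
grip_width: 0.0234
grip_force: 10.0
```

```bash
python3 -c "
from h import *
c,T,im=shot('w4');print(T[:3,3])
cv2.imwrite('pics/w4c.png',cv2.resize(im[100:400,160:480],None,fx=2,fy=2,interpolation=cv2.INTER_CUBIC))"
```

```text
[ 0.45167815 -0.14800658  0.24148108]
```

View pics/w4c.png

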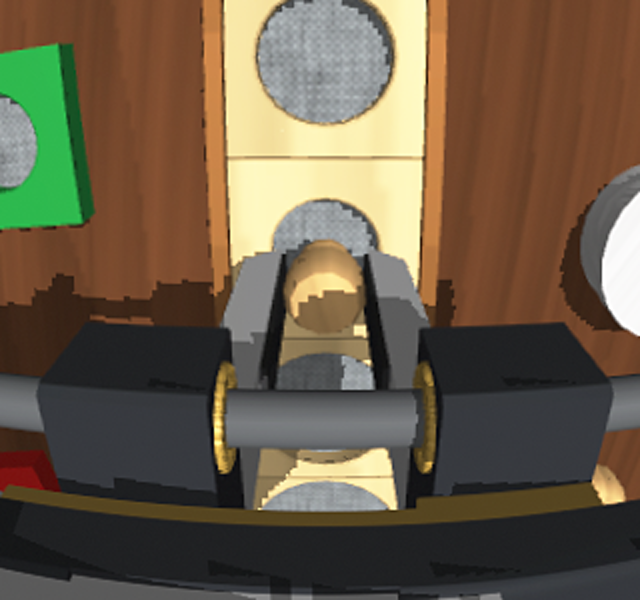

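Knob24 hangs upright, centred between the pocket's sides at crop (325,285). Pocket32 at (326,60) is fully visible, so I'll use it to check the y position.

```bash
python3 -c "
from h import *
d=np.load('pics/w4.npz')
f=lambda u,v,z:wplane(d,d['T'],160+u/2-.25,100+v/2-.25,z)
p=f(326,60,.016);a=np.radians(5.6);print(p,p-.067*np.array([-np.sin(a),np.cos(a),0]))
print('pocket24 far rim',f(326,199,.018),'x sides',f(273,240,.018),f(379,240,.018), 'knob head (z .061) ',f(325,285,.0705))"
```

```text
[ 0.4466883  -0.08160477  0.016     ] [ 0.45322635 -0.148285    0.016     ]
pocket24 far rim [ 0.45127706 -0.12837607  0.018     ] x sides [ 0.43434556 -0.14485185  0.018     ] [ 0.47111711 -0.14128035  0.018     ] knob head (z .061)  [ 0.45177345 -0.1383361   0.0705    ]
```

Call:
servo_tool(
  motion=[
    [1,0.1,0,-1,0],
    [1,0.1,0,-1.8,0],
    [1,0.1,0,-2.2,0],
    [1,0.1,0,-2.25,0],
    [1,0.1,0,-2.25,0],
    [0.7,0.1,0,-2.25,0],
    [0.6,0.1,0,-2.25,0],
    [0.5,0.1,0,-2.25,0],
    [0.5,0.1,0,-2.25,0],
    [0.5,0.1,0,1,0],
    [0.5,0.1,0,5,0],
    [0.5,0.1,0,9,0],
    [0.5,0.1,0,9,0],
  ],
)

```text
time_s: 10.45
ee_pos: [0.4527, -0.1481, 0.3332]
eef_rot: [3.137, 0.002, 1.669]
force: [-0.4, -0.4, -0.8]
grip_width: 0.0469
grip_force: 0.0
```

Call:
servo_tool(
  motion=[
    [0.3,5,4,2,0],
    [0.3,9,8,2,0],
    [0.3,13,12,2,0],
    [0.3,17,16,2,0],
    [0.3,21,20,1,0],
    [0.3,23.2,22.2,-3,0],
    [0.3,23.2,22.2,-7,0],
    [0.3,23.2,22.2,-10,0],
    [0.3,23.2,22.2,-12,0],
    [0.3,23.2,22.2,-12,0],
    [0.3,23.2,22.2,-12,0],
    [0.5,23.2,22.2,-12,0],
    [0.65,23.2,22.2,-12,0],
    [1,23.2,22.2,-12,0],
    [1,23.2,22.2,-12,0],
    [1,23.2,22.2,-12,0],
    [1,23.2,22.2,-12,0],
  ],
)

```text
time_s: 12.58
ee_pos: [0.6845, 0.074, 0.2108]
eef_rot: [3.141, 0.0, 1.669]
force: [-0.3, -0.6, 1.7]
grip_width: 0.0312
grip_force: 10.0
```

Call:
servo_tool(
  motion=[
    [1,0,0,3,0],
    [1,0,0,8,0],
    [1,-4,-3,9,0],
    [1,-9,-6,9,0],
    [1,-14,-9,9,0],
    [1,-19,-12,9,0],
    [1,-23,-15,9,0],
    [1,-23.8,-15.5,6,0],
    [1,-23.8,-15.5,3,0],
    [1,-23.8,-15.5,2,0],
    [1,-23.8,-15.5,2,0],
    [1,-23.8,-15.5,1.2,0],
    [1,-23.8,-15.5,0.85,0],
    [1,-23.8,-15.5,0.85,0],
    [1,-23.8,-15.5,0.85,0],
  ],
)

```text
time_s: 14.45
ee_pos: [0.4465, -0.081, 0.2194]
eef_rot: [3.141, 0.0, 1.669]
force: [-0.1, -0.1, -0.2]
grip_width: 0.0312
grip_force: 10.0
```

Call:
servo_tool(
  motion=[
    [1,0,0,-0.05,0],
    [1,0,0,-0.05,0],
    [0.6,0,0,-0.05,0],
    [0.5,0,0,-0.05,0],
    [0.4,0,0,-0.05,0],
    [0.4,0,0,-0.05,0],
    [0.4,0,0,4,0],
    [0.4,0,0,9,0],
    [0.4,0,0,9,0],
  ],
)

```text
time_s: 15.58
ee_pos: [0.4469, -0.0811, 0.3122]
eef_rot: [3.136, 0.002, 1.669]
force: [-0.8, -0.7, -1.4]
grip_width: 0.0565
grip_force: 0.0
```

Call:
servo_tool(
  motion=[
    [0.2,4,-5,1,0],
    [0.2,8,-10,1,0],
    [0.2,11,-15,1,0],
    [0.2,12.7,-17.1,0,0],
    [0.2,12.7,-17.1,-3,0],
    [0.2,12.7,-17.1,-7,0],
    [0.2,12.7,-17.1,-9.6,0],
    [0.2,12.7,-17.1,-9.6,0],
    [0.2,12.7,-17.1,-9.6,0],
    [0.4,12.7,-17.1,-9.6,0],
    [0.55,12.7,-17.1,-9.6,0],
    [1,12.7,-17.1,-9.6,0],
    [1,12.7,-17.1,-9.6,0],
    [1,12.7,-17.1,-9.6,0],
    [1,12.7,-17.1,-9.6,0],
  ],
)

```text
time_s: 17.45
ee_pos: [0.5735, -0.252, 0.2133]
eef_rot: [3.141, 0.0, 1.669]
force: [-0.9, 0.7, 2.4]
grip_width: 0.039
grip_force: 10.0
```

Call:
servo_tool(
  motion=[
    [1,0,0,3,0],
    [1,0,0,7,0],
    [1,-4,1,8,0],
    [1,-8,3,8,0],
    [1,-11.4,3.7,7,0],
    [1,-11.4,3.7,4,0],
    [1,-11.4,3.7,2,0],
    [1,-11.4,3.7,2,0],
    [1,-11.4,3.7,1.2,0],
    [1,-11.4,3.7,0.8,0],
    [1,-11.4,3.7,0.8,0],
    [1,-11.4,3.7,0.8,0],
    [0.5,-11.4,3.7,0.8,0],
    [0.4,-11.4,3.7,0.8,0],
    [0.35,-11.4,3.7,0.8,0],
    [0.35,-11.4,3.7,0.8,0],
    [0.35,-11.4,3.7,4,0],
    [0.35,-11.4,3.7,9,0],
    [0.35,-11.4,3.7,9,0],
  ],
)

```text
time_s: 19.82
ee_pos: [0.4599, -0.2152, 0.3064]
eef_rot: [3.137, 0.003, 1.669]
force: [0.3, -0.3, -0.7]
grip_width: 0.0607
grip_force: 0.0
```

Call:
servo_tool(
  motion=[
    [0.1,5,0.5,1,0],
    [0.1,10,1,1,0],
    [0.1,15,1.3,1,0],
    [0.1,20,1.6,0.5,0],
    [0.1,20.9,1.6,-2,0],
    [0.1,20.9,1.6,-6,0],
    [0.1,20.9,1.6,-8.5,0],
    [0.1,20.9,1.6,-8.5,0],
    [0.1,20.9,1.6,-8.5,0],
    [0.3,20.9,1.6,-8.5,0],
    [0.45,20.9,1.6,-8.5,0],
    [1,20.9,1.6,-8.5,0],
    [1,20.9,1.6,-8.5,0],
    [1,20.9,1.6,-8.5,0],
    [1,20.9,1.6,-8.5,0],
  ],
)

```text
time_s: 21.7
ee_pos: [0.6684, -0.199, 0.2183]
eef_rot: [3.141, 0.0, 1.669]
force: [-1.1, 0.3, 1.6]
grip_width: 0.0476
grip_force: 10.0
```

Call:
servo_tool(
  motion=[
    [1,0,0,3,0],
    [1,0,0,7,0],
    [1,-4,-2,8,0],
    [1,-9,-5,8,0],
    [1,-14,-7,8,0],
    [1,-18,-8.2,8,0],
    [1,-20.2,-8.2,6,0],
    [1,-20.2,-8.2,3,0],
    [1,-20.2,-8.2,2,0],
    [1,-20.2,-8.2,2,0],
    [1,-20.2,-8.2,1.2,0],
    [1,-20.2,-8.2,0.8,0],
    [1,-20.2,-8.2,0.8,0],
    [1,-20.2,-8.2,0.8,0],
    [0.4,-20.2,-8.2,0.8,0],
    [0.3,-20.2,-8.2,0.8,0],
    [0.25,-20.2,-8.2,0.8,0],
    [0.25,-20.2,-8.2,0.8,0],
    [0.25,-20.2,-8.2,4,0],
    [0.25,-20.2,-8.2,8,0],
  ],
)

```text
time_s: 24.2
ee_pos: [0.4663, -0.2809, 0.2985]
eef_rot: [-3.14, -0.001, 1.668]
force: [1.0, -0.7, -0.3]
grip_width: 0.0704
grip_force: 0.0
```

Call:
servo_tool(
  motion=[
    [0.2,2,-5,5,0],
    [0.2,4,-10,9,0],
    [0.2,6,-14,10,0],
    [0.2,6,-14,10,0],
    [0.2,6,-14,10,0],
    [0.2,6,-14,10,0],
  ],
)

```text
time_s: 24.95
ee_pos: [0.5263, -0.42, 0.3978]
eef_rot: [-3.141, -0.001, 1.669]
force: [-0.4, -0.2, 0.2]
grip_width: 0.0751
grip_force: 0.0
```

```bash
python3 -c "
from h import *
c,T,im=shot('w5');print(T[:3,3])
t=ctrl.camera('top')['image'][120:270,190:450,::-1]
a=cv2.resize(im[20:270,180:520],(780,574));b=cv2.resize(t,(780,450))
cv2.imwrite('pics/fin1.png',a);cv2.imwrite('pics/fin2.png',b)"
```

```text
[ 0.52628195 -0.42002517  0.39784856]
```

View pics/fin1.png

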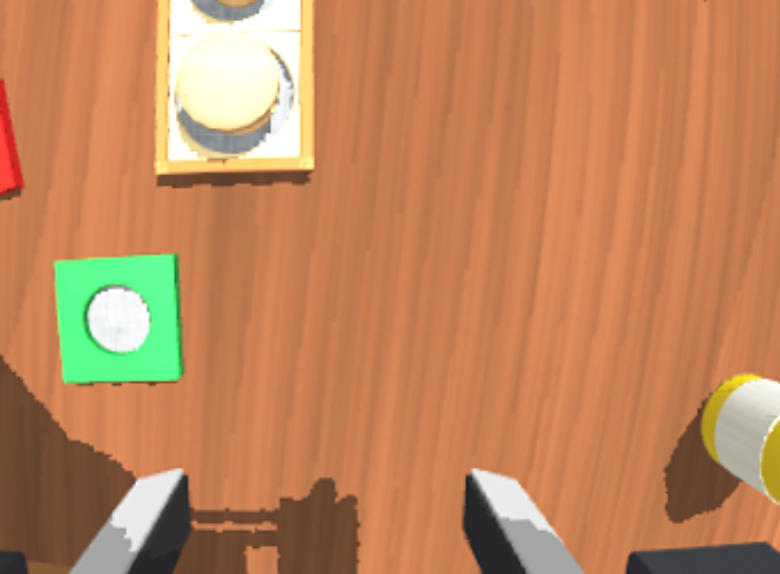

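View pics/fin2.png

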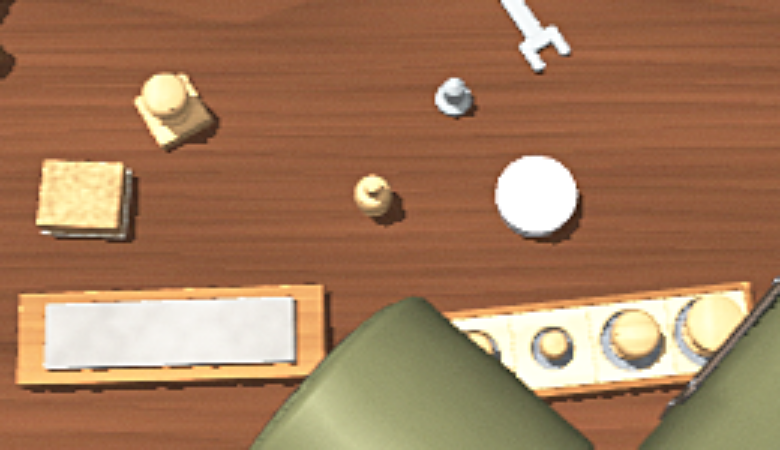

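Knobs 24 (552,345), 40 (634,335) and 48 (715,325) stand in their pockets, and both unfinished knobs are where they were. Pocket32 at (480,340) is half hidden by the arm, so I'll take one look with the scene camera.

```bash
python3 -c "
from h import *
t=ctrl.camera('scene')['image'][130:270,190:370,::-1]
cv2.imwrite('pics/fin3.png',cv2.resize(t,None,fx=4,fy=4,interpolation=cv2.INTER_CUBIC))"
```

```text
(no output)
```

View pics/fin3.png

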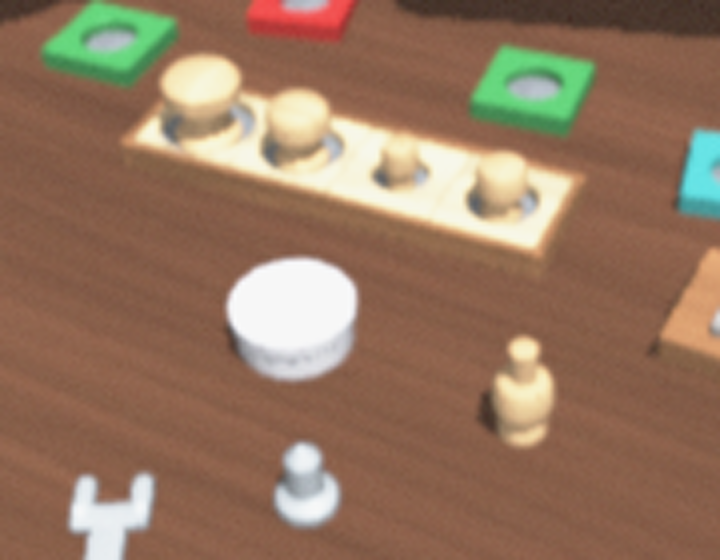

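All four knobs stand upright inside their own pockets: 48 (200,95), 40 (298,125), 24 (400,160) and 32 (500,185). The stub knob is untouched at (522,395).

```bash
python3 -c "
from station import ctrl
print(ctrl.hand_in())"
```

```text
the job is handed in; nothing more can be done
None
```

The job is handed in: all four finished knobs stand upright in the pockets of their own size, packed from smallest to largest, and both unfinished knobs are where they were.

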